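# Kick leg down, then hold the printing block upright

## Robot

A 6-joint arm with a two-finger parallel gripper is mounted at the origin on the work surface. World frame = base frame: x ahead of the robot, y to its left, z up, the work surface at z = 0. Lengths are in mm, angles in rad, forces in N, time in s.
With the tool pointing down it reaches from about 275 to 750 mm from the base axis. Payload 10.2 kg.
Tool frame: the origin (TCP) lies on the centre line of the jaws, within the pads' length; the fingertips stand 19 mm ahead of it and the grasp point (between the pads) is the TCP; z points along the fingers, y is the line along which they close (so a half turn about z gives the same grasp; the last joint's range is limited). The gripper opens to 85 mm and grips with 20 to 120 N. Pads are 22 mm wide; open, the fingers measure 114 mm over their backs; the gripper's body (76 mm by 85 mm) begins 54 mm behind the grasp point. The pads swing forward as they close: fully open they stand 13 mm farther back than shut.
Start: joints at [-1.554, 0.313, 1.498, -0, 1.331, -0.223], TCP at [124.678, -509.987, 250.294] pointing down, gripper open.
Joint ranges: [-2.94, 2.94], [-0.97, 2.17], [0.19, 2.56], [-1.23, 4.37], [0.02, 3.11], [-2.88, 2.88]. Speed limits (rad/s): [2.39, 2.39, 3.01, 3.14, 3.14, 3.14].

## Interface

Orientations are given as a unit quaternion [w, x, y, z].
In Python, from rig import sense, capture, finish_job, regions_of, mark_of gives the robot as it stands.
- The arm moves only by the tool jog_arm, never from a script. Its argument "series" is text: rows parted by semicolons, each of 7 numbers parted by spaces: the shift along the tool's x, y, z in units of 0.4 m (1.0 is 0.4 m), then the turn, a rotation vector about the tool's x, y, z in units of pi/2 rad (1.0 is pi/2 rad), then the opening, from -1 (shut) to 1 (fully open). A call has 1 to 20 rows; each row is the pose to reach, as a shift and turn from the pose commanded when the call began, along the tool's axes at that moment; what a row does not reach only later rows make up. A row lasts 1/8 s, in which the tool goes at most 62.5 mm and 10.7 degrees, less where a joint would pass 70% of its speed; a pose out of reach is approached as far as the arm can. A call with a number of a shift or a turn outside -1 to 1 is refused whole. A call with a gripper value outside its range is refused whole. The fingers move at their own pace and stop on an object; "grip_force" is the grip in N (left out, the last holds). Time passes only in rows, so rows that repeat a pose let the fingers close. It gives the time, the measured TCP pose, the force, the opening and the grip force at its end, in the units of the state.
- sense(): the state, without advancing time (a new reading comes with each control period).
- capture(name): name is "side" or "top"; returns a dict with "img" (400x640x3 uint8, red, green, blue), "intrinsics" (3x3 intrinsics, pixels), "dist_coeffs" ([k1, k2, p1, p2, k3] as OpenCV has them; the pictures are not rectified), "R" (3x3) and "t" (3): a world point X has camera coordinates R X + t. Camera axes: x right, y down, z forward; pixel columns grow to the right and rows downward; lengths in mm; the calibration is good to about 2 mm. A picture is of the moment at which its call begins. There is no depth.
- finish_job(): hands the job in; it is judged then, once.
Trained networks look in a picture, given as the dict that the camera call returned (one of the last four; its "shot" number tells which), for a name from the list of things; names that differ only in an ending like _2 or _b are one class to them, and where a whole thing is asked for, a point or a joint stands for the part that bears it (a point fixed in the world has none). Each returns a list of dicts, best first, with "confidence" (0 to 1); they miss things now and then, are a little off and sometimes report something else, mostly with a low value. They report only what shows in the picture. A call takes as long as a camera call.
- regions_of(label, picture): "region" (400x640 bool, what is visible of it) and "point" ([row, column] in pixels, amid what is visible of it).
- mark_of(label, picture): "point" ([row, column] in pixels: a listed point, or the origin of a listed thing).
The state is a dict: "time_s": time; "joints": joint angles; "dq": joint speeds; "tau": joint torques, N m; "eef_pos": TCP position; "ee_rot": TCP orientation; "force": force on the tool from outside, world axes, zero at the start; "wrist_torque": the same for the moment, N m; "grip_width": opening from 0.0 (shut) to 1.0 (fully open); "grip_force": force on a finger pad.
Only numpy, scipy, OpenCV 4.12 (cv2) and the standard library are available. Lean on these libraries where they do the work, as an engineer would, in place of code of your own. Each camera call takes 0.05 s, during which the arm holds its last target. There are 200 camera calls.

## Task

The carved printing block on the hinged carrier is lying back on its rests. While it rests there, flip its kick leg by the red peg up and over centre so that it drops fully down on the print side; then grip the round bar at the top, swing the carrier upright and finish while still holding it steady and upright by the bar. Do it gently - grip with about 10 N and never more than 20 N with a finger on any part of the carrier or its stand - do not let the carrier tip forward over the wet print, and leave everything else on the table alone.

Things in the scene. Friction and masses are not known exactly. Their poses are not given: they have to be found in the camera images.
- stand: plywood base board of the block carrier, 340 x 300 x 18 mm, fixed to the table, with hinge cheeks and two wooden back rests (tops 103 mm up). Origin: on the table under the middle of the hinge line. y runs along the hinge line, z up, x points to the side where the print lies on the board (away from the robot at yaw 0; the yaw varies); the back rests are on its -x side
- carrier_hinge (a point): middle of the hinge line, 40 mm above the table: the carrier turns about the stand's y axis through this point
- carrier (a joint): lean of the carrier (wooden frame 200 x 227 x 20 mm with a carved block, 0.9 kg), rad: 0 = upright, positive = tipped back towards the stand's -x, 0.45 = on its back rests (the start), negative = tipped forward over the print. The hinge turns freely: let go, the carrier falls to one side, onto the rests if it leans back
- handle_bar: round wooden bar 22 mm in diameter along the stand's y, between the stiles at the top of the carrier, free length 160 mm. Origin: middle of the bar, on its axis, 215 mm from the hinge line. The opening below is free down to 57 mm under the bar's axis. A turning sleeve: pinched at any lean, it lets the carrier turn in a steady grip
- kick_leg (a joint): kick leg's angle on the carrier, rad: 0 = folded (pointing up, 0.25 behind the carrier's plane), grows as it swings up and over to the print side; 2.12 = fully down at its stop (0.3 below square to the frame). With the carrier on its rests its weight takes it back below 0.6 and down to the stop beyond 0.8. 0.6 N at the peg moves it; over 1.6 N lifts the carrier
- leg_pivot (a point): pivot of the kick leg on the outer side of the carrier's +y stile, 140 mm from the hinge line along the carrier, 112 mm from the stand's middle along its y; axis along the stand's y
- leg_peg (a point): middle of the red round peg (a turning sleeve) at the leg's free end, 18 mm in diameter, its axis along the stand's y, 40 mm long and sticking out sideways (+y of the stand) clear of the frame; 120 mm from the pivot. The leg itself is a steel flat 16 mm wide and 8 mm thick on the inner side of the peg
- block_a: loose hand printing block, dark wood with a grip on top, 130 x 70 x 72 mm; bystander
- block_b: loose hand printing block, dark wood, 100 x 70 x 72 mm; bystander
- jar_red: loose glass jar with red lid, 64 mm wide, 85 mm tall; bystander
- jar_blue: loose glass jar with blue lid, 64 mm wide, 85 mm tall; bystander
- mallet: loose hammer lying on the table; bystander
- brush: loose brush lying on the table; bystander

How it is judged:
By the outcome, as a careful person would: the job done as asked, in the order asked, and still so for the second after the job is handed in, while the arm keeps its last pose, push and grip.
It also fails if it takes over 48 s, if anything falls off the work surface, if the arm or the gripper's body presses on something with over 40 N, if the wrist force passes 120 N, or if a joint passes its speed limit or range.

## Working session

There is one attempt and no reset: what is moved stays moved. The work goes in short steps, Python scripts to look and compute and a tool call to move; the robot and the scene stay as the last step left them, time stands still between calls to the robot, and variables do not carry over. Pictures are saved under pics/ and viewed, at most 10 in all, crops included, and the job is handed in when it is done.

Besides the shell and the picture viewer there is one more tool, called after "Emit:" in YAML: its name, and indented under it one key for each argument. jog_arm: Moves the arm, as the interface text tells. Shifts and turns lie within -1 to 1; 1 stands for 0.4 m of shift or pi/2 rad of turn. Its arguments: {"type":"object","properties":{"series":{"type":"string"},"grip_force":{"type":"number"}},"required":["series"]}

```bash
ls; mkdir -p pics; python3 - <<'E'
from rig import *
import cv2,numpy as np
s=sense(); print(s)
for n in("side","top"):
    p=capture(n); cv2.imwrite(f"pics/{n}0.png",p["img"][:,:,::-1])
    print(n,p["intrinsics"],p["dist_coeffs"],p["R"],p["t"])
    for l in("stand","carrier_hinge","handle_bar","leg_pivot","leg_peg"):
        print(l,[(np.round(m["point"],1),round(m["confidence"],2)) for m in mark_of(l,p)])
E
```

```text
pics
{'time_s': 0.0, 'joints': array([-1.55443431e+00,  3.13422602e-01,  1.49844763e+00,  9.19433739e-06,
        1.33101191e+00, -2.23417453e-01]), 'dq': array([-0.00050926, -0.0003294 , -0.00088476,  0.00129793, -0.00162785,
        0.0004486 ]), 'tau': array([-7.18748906e-04, -4.12264788e+01, -2.59738630e+01, -2.46500749e-04,
        4.18260592e-03, -1.77246676e-06]), 'eef_pos': array([ 124.6587672 , -509.73804653,  249.74511621]), 'ee_rot': array([-6.40829497e-04,  9.92821754e-01,  1.19601623e-01,  7.10706294e-05]), 'force': array([-0.44935838,  0.04784535,  0.93718679]), 'wrist_torque': array([ 0.03948338,  0.02225857, -0.01663912]), 'grip_force': 0.0, 'grip_width': 0.9971950903394875}
side [[476.91946352   0.         328.21920749]
 [  0.         476.91946352 207.96001759]
 [  0.           0.           1.        ]] [-0.13456308  0.          0.          0.          0.        ] [[ 0.99950733 -0.02571611  0.01799403]
 [-0.00403421 -0.67381306 -0.73889085]
 [ 0.03112602  0.73845423 -0.67358483]] [-502.76783426  123.06650464 1666.99523753]
stand [(array([226.7, 360.7]), 0.74), (array
[... 208 characters left out ...]
, 334.2]), 0.64), (array([223. , 358.1]), 0.27)]
top [[418.41331984   0.         312.67212961]
 [  0.         418.41331984 202.40351772]
 [  0.           0.           1.        ]] [0.02158221 0.         0.         0.         0.        ] [[ 0.0076589  -0.99981244 -0.01778814]
 [-0.99695622 -0.0062544  -0.07771211]
 [ 0.07758628  0.01832918 -0.99681714]] [  13.91436372  486.58375103 1431.90547723]
stand [(array([169.5, 294.7]), 0.72), (array([250. , 376.9]), 0.58)]
carrier_hinge [(array([164.5, 291.1]), 0.92), (array([168.5, 293.6]), 0.67)]
handle_bar [(array([180.8, 281.9]), 0.61)]
leg_pivot [(array([167.2, 250.9]), 0.56)]
leg_peg [(array([187.6, 231.6]), 0.62), (array([167.4, 291.9]), 0.31)]
```

```bash
python3 - <<'E'
import cv2
for n,c in(("side",(60,320,200,500)),("top",(60,320,140,440))):
    i=cv2.imread(f"pics/{n}0.png"); a,b,x,y=c
    cv2.imwrite(f"pics/{n}0c.png",cv2.resize(i[a:b,x:y],None,fx=2.3,fy=2.3,interpolation=cv2.INTER_CUBIC))
E
```

```text
(no output)
```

View pics/side0c.png

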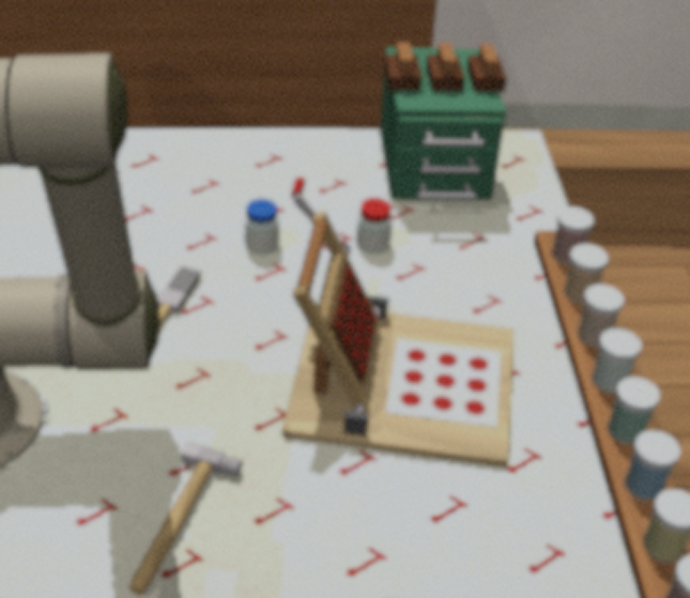

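View pics/top0c.png

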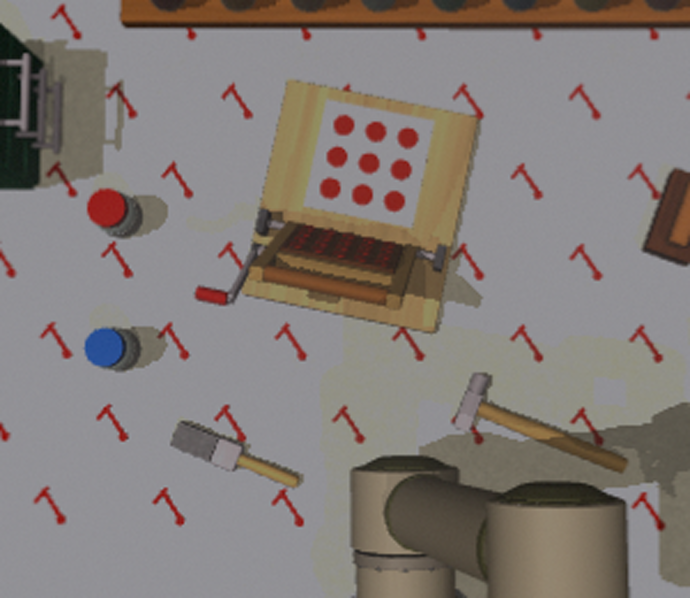

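The side crop shows the carrier leaning back at about (330,300), with the red peg at about (298,187). The top crop shows the peg at (212,295), the bar from (265,275) to (385,295), and the board corners at (288,80), (480,118), (437,332) and (245,296). I'll fit the stand pose from these.

```bash
cat > geo.py <<'E'
import numpy as np,cv2
from scipy.optimize import least_squares
def proj(p,X):
    return cv2.projectPoints(np.asarray(X,float).reshape(-1,3),cv2.Rodrigues(p["R"])[0],p["t"],p["intrinsics"],p["dist_coeffs"])[0].reshape(-1,2)
def stand(q,P):
    c,s=np.cos(q[2]),np.sin(q[2]); P=np.asarray(P,float).reshape(-1,3)
    return np.c_[q[0]+c*P[:,0]-s*P[:,1],q[1]+s*P[:,0]+c*P[:,1],P[:,2]]
def bar(l): return [-215*np.sin(l),0,40+215*np.cos(l)]
def peg(l,q,y=136): 
    a=l+.25-q
    return [-140*np.sin(l)-120*np.sin(a),y,40+140*np.cos(l)+120*np.cos(a)]
E
cat > fit.py <<'E'
from rig import *; from geo import *
S=capture("side");T=capture("top")
def red(p,c,r=14):
    h=cv2.cvtColor(p["img"],cv2.COLOR_RGB2HSV); m=((h[...,0]<6)|(h[...,0]>174))&(h[...,1]>150)&(h[...,2]>90)
    w=np.zeros_like(m); w[int(c[1]-r):int(c[1]+r),int(c[0]-r):int(c[0]+r)]=1
    v,u=np.nonzero(m&w); print("red",len(v)); return [u.mean(),v.mean()]
tc=np.array([[288,80],[480,118],[437,332],[245,296]])/2.3+[140,60]
sc=np.array([[513,328],[505,463],[285,435]])/2.3+[200,60]
ps=red(S,(200+298/2.3,60+187/2.3),10);pt=red(T,(140+212/2.3,60+295/2.3))
print(ps,pt)
be=np.array([[265,275],[385,293]])/2.3+[140,60]
def res(q):
    xo,y=q[3],q[4]
    B=np.array([[170,150,18],[170,-150,18],[-170,-150,18],[-170,150,18]])+[xo,0,0]
    r=[proj(T,stand(q,B))-tc,proj(S,stand(q,B[[0,1,2]]))-sc]
    pg=stand(q,peg(.45,0,y)); r+=[proj(S,pg)-ps,proj(T,pg)-pt]
    r+=[proj(T,stand(q,bar(.45)))-be.mean(0)]
    return np.vstack(r).ravel()
f=least_squares(res,[500,0,-.1,30,136],loss="soft_l1"); print(np.round(f.x,3)); print(np.round(res(f.x).reshape(-1,2),1))
q=f.x; print("peg",stand(q,peg(.45,0,q[4])),"bar",stand(q,bar(.45)),"bar up",stand(q,bar(0)))
from rig import regions_of
for l in("leg_peg","handle_bar"):
  for n,p in(("S",S),("T",T)):
    for m in mark_of(l,p)[:2]: print(l,n,np.round(m["point"][::-1],1),m["confidence"], np.round(proj(p,stand(q,peg(.45,0,q[4]) if l=="leg_peg" else bar(.45))),1))
E
python3 fit.py
```

```text
red 7
red 67
[np.float64(329.42857142857144), np.float64(140.28571428571428)] [np.float64(231.8507462686567), np.float64(187.37313432835822)]
[ 6.17858e+02  8.28010e+01 -1.90000e-01  5.67720e+01  1.43391e+02]
[[ 0.3 -0.3]
 [ 0.1 -0.9]
 [ 0.1  0.5]
 [-0.9 -0.6]
 [-0.7  0.2]
 [ 1.  -0.4]
 [-2.5 -1.4]
 [ 0.   0.9]
 [-0.4  0.4]
 [ 2.2 -0.2]]
peg [[509.22502643 249.71188998 257.8436568 ]] bar [[526.0236804  100.46275133 233.59612701]] bar up [[617.85830894  82.80091087 255.        ]]
leg_peg S [331.9 141.8] 0.57 [[329.5 141.2]]
leg_peg T [233.7 189.9] 0.57 [[231.4 187.7]]
leg_peg T [451.9 215.5] 0.55 [[231.4 187.7]]
handle_bar S [312.5 163.7] 0.66 [[335.6 172.4]]
handle_bar S [337.1 171.6] 0.55 [[335.6 172.4]]
handle_bar T [282.4 181.3] 0.67 [[283.5 183.3]]
```

```bash
cat > to.py <<'E'
from rig import sense
from geo import *
from scipy.spatial.transform import Rotation as Ro
Q=[617.9,82.8,-.19]
def goal(pts,tilt=0.,show=True):
    """stand points (TCP goal); tool y along stand x, z down, tilted about stand y"""
    s=sense(); w,x,y,z=s["ee_rot"]; R=Ro.from_quat([x,y,z,w])
    c,n=np.cos(Q[2]),np.sin(Q[2])
    ty=np.array([c,n,0]);tz=np.array([0,0,-1.]);tx=np.cross(ty,tz)
    G=Ro.from_rotvec(tilt*np.array([-n,c,0]))*Ro.from_matrix(np.c_[tx,ty,tz])
    tr=(R.inv()*G).as_rotvec()/(np.pi/2)
    for W in stand(Q,pts):
        print("world",np.round(W),"row",np.round(R.inv().apply(W-s["eef_pos"])/400,3),np.round(tr,3))
    print("t",s["time_s"],"at",np.round(s["eef_pos"],1),"F",np.round(s["force"],2),"w",s["grip_width"],s["grip_force"])
E
python3 -c "
from to import *
goal([[-190,148,350],[-190,148,250]])"
```

```text
world [459. 264. 350.] row [ 1.272 -1.681 -0.249] [ 0.     0.    -0.726]
world [459. 264. 250.] row [ 1.272e+00 -1.681e+00  1.000e-03] [ 0.     0.    -0.726]
t 0.9 at [ 124.7 -510.   250.3] F [-0.51 -0.36 -0.1 ] w 0.9990777709410764 0.0
```

Emit:
jog_arm:
  series: "0 0 -0.125 0 0 0 -1; 0.05 -0.07 -0.249 0 0 -0.1 -1; 0.15 -0.2 -0.249 0 0 -0.2 -1; 0.25 -0.33 -0.249 0 0 -0.3 -1; 0.34 -0.45 -0.249 0 0 -0.4 -1; 0.43 -0.57 -0.249 0 0 -0.5 -1; 0.52 -0.7 -0.249 0 0 -0.6 -1; 0.6 -0.8 -0.249 0 0 -0.7 -1; 0.636 -0.84 -0.249 0 0 -0.726 -1; 0.636 -0.84 -0.249 0 0 -0.726 -1; 0.636 -0.84 -0.249 0 0 -0.726 -1"
  grip_force: 10

```text
time_s: 2.28
eef_pos: [291.8, -123.8, 349.9]
ee_rot: [-0.0, 0.772, 0.636, -0.0]
force: [0.6, 0.1, 1.4]
grip_width: 0.001
grip_force: 0.0
```

```bash
python3 -c "
from to import *
goal([[-190,148,350],[-190,148,250]])"
```

```text
world [459. 264. 350.] row [ 1.032e+00  2.260e-01 -1.000e-03] [-0.     0.    -0.001]
world [459. 264. 250.] row [1.032 0.226 0.249] [-0.     0.    -0.001]
t 2.275 at [ 291.8 -123.8  349.9] F [0.62 0.12 1.42] w 0.0009177919086132397 0.0
```

Emit:
jog_arm:
  series: "0.15 0.03 0 0 0 0 -1; 0.3 0.06 0 0 0 0 -1; 0.45 0.1 0 0 0 0 -1; 0.6 0.13 0 0 0 0 -1; 0.75 0.16 0 0 0 0 -1; 0.88 0.19 0 0 0 0 -1; 1 0.22 0 0 0 0 -1; 1 0.226 0 0 0 0 -1; 1 0.226 0 0 0 0 -1; 1 0.226 0.1 0 0 0 -1; 1 0.226 0.2 0 0 0 -1; 1 0.226 0.249 0 0 0 -1; 1 0.226 0.249 0 0 0 -1; 1 0.226 0.249 0 0 0 -1"

```text
time_s: 4.03
eef_pos: [457.1, 251.8, 251.7]
ee_rot: [0.0, 0.772, 0.636, 0.001]
force: [-0.4, 0.5, 0.6]
grip_width: 0.002
grip_force: 0.0
```

```bash
cat > look.py <<'E'
import sys
from to import *
from rig import capture
k=sys.argv[1]
o=[]
for n,(a,b,x,y) in(("side",(80,270,260,430)),("top",(110,270,180,350))):
    i=capture(n)["img"][a:b,x:y,::-1]; o.append(cv2.resize(i,None,fx=2.3,fy=2.3,interpolation=cv2.INTER_CUBIC))
h=max(i.shape[0] for i in o); o=[cv2.copyMakeBorder(i,0,h-i.shape[0],0,0,0) for i in o]
cv2.imwrite(f"pics/{k}.png",np.hstack(o))
E
python3 look.py a; python3 -c "
from to import *
goal([[-190,148,250],[-165,148,250],[-55,148,275]])"
```

```text
world [459. 264. 250.] row [0.03  0.    0.004] [ 0.001 -0.001 -0.001]
world [484. 259. 250.] row [0.03  0.063 0.004] [ 0.001 -0.001 -0.001]
world [592. 239. 275.] row [ 0.031  0.338 -0.058] [ 0.001 -0.001 -0.001]
t 4.125 at [457.  252.2 251.5] F [-0.19  0.71 -0.38] w 0.001546029111763906 0.0
```

View pics/a.png

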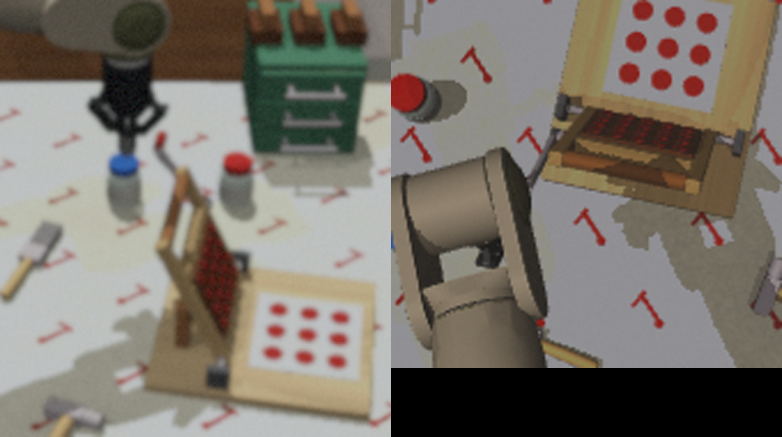

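The side crop shows the shut fingers at (126,150), about 50 mm behind the peg at (161,140) and level with it, as planned. Next I push.

Emit:
jog_arm:
  series: "0.03 0.03 0.004 0 0 0 -1; 0.03 0.05 0.004 0 0 0 -1; 0.03 0.07 0.002 0 0 0 -1; 0.03 0.09 -0.004 0 0 0 -1; 0.03 0.11 -0.01 0 0 0 -1; 0.03 0.13 -0.016 0 0 0 -1; 0.03 0.15 -0.022 0 0 0 -1; 0.03 0.17 -0.028 0 0 0 -1; 0.03 0.19 -0.034 0 0 0 -1; 0.03 0.21 -0.04 0 0 0 -1; 0.03 0.23 -0.045 0 0 0 -1; 0.03 0.25 -0.05 0 0 0 -1; 0.03 0.27 -0.054 0 0 0 -1"

```text
time_s: 5.75
eef_pos: [565.3, 243.7, 271.6]
ee_rot: [-0.0, 0.771, 0.637, -0.0]
force: [0.1, -0.5, -0.5]
grip_width: -0.001
grip_force: 0.0
```

```bash
python3 look.py b; python3 -c "
from to import *
goal([[-55,148,275]])"
```

```text
world [592. 239. 275.] row [ 0.     0.067 -0.009] [-0.     0.    -0.001]
t 5.85 at [565.5 243.5 271.5] F [-0.15  0.66  0.24] w 0.0027705252716656026 0.0
```

View pics/b.png

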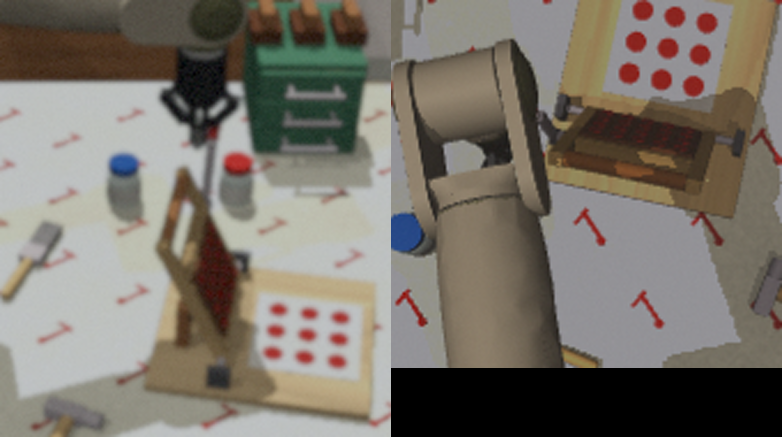

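The side crop shows the leg nearly vertical, with the peg at (213,130) in front of the fingers. I'll keep pushing over centre.

Emit:
jog_arm:
  series: "0 0.02 -0.002 0 0 0 -1; 0 0.04 -0.003 0 0 0 -1; 0 0.06 -0.003 0 0 0 -1; 0 0.08 -0.003 0 0 0 -1; 0 0.09 -0.003 0 0 0 -1; 0 0.09 -0.003 0 0 0 -1; 0 0.09 -0.003 0 0 0 -1; 0 0.09 -0.003 0 0 0 -1; 0 0.09 -0.003 0 0 0 -1; 0 0.09 -0.003 0 0 0 -1; 0 0.09 -0.1 0 0 0 -1; 0 0.05 -0.2 0 0 0 -1; 0 -0.03 -0.24 0 0 0 -1; 0 -0.03 -0.24 0 0 0 -1"

```text
time_s: 7.6
eef_pos: [552.0, 246.7, 370.3]
ee_rot: [0.001, 0.771, 0.637, 0.002]
force: [-0.1, -0.1, -0.0]
grip_width: 0.003
grip_force: 0.0
```

```bash
python3 look.py c; python3 -c "
from to import *
b=bar(.45);goal([[b[0],0,370],[b[0],0,b[2]]])"
```

```text
world [526. 100. 370.] row [-0.37   0.002 -0.006] [-0.  0. -0.]
world [526. 100. 234.] row [-0.37   0.002  0.335] [-0.  0. -0.]
t 7.7 at [553.2 246.  367.7] F [ 0.54  0.66 -0.4 ] w -0.0017991484265778902 0.0
```

View pics/c.png

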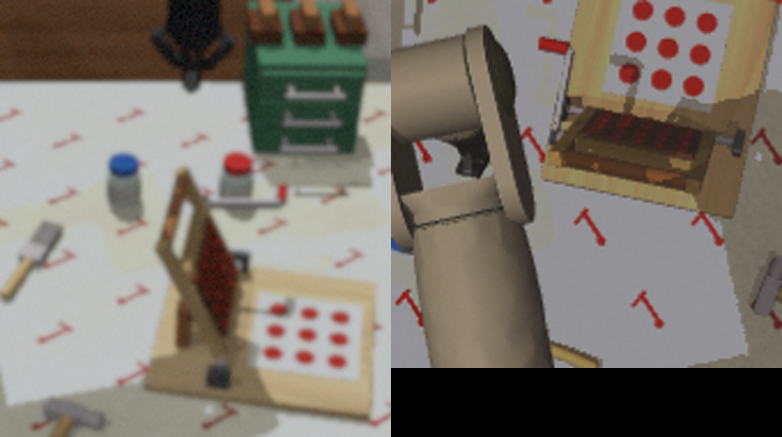

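The pictures show the leg fully down on the print side, with the peg at (283,193) in the side crop and (552,44) in the top crop. The carrier is still on its rests. Now I move over the bar and go down with the jaws part open.

Emit:
jog_arm:
  series: "-0.13 0 -0.006 0 0 0 0.4; -0.25 0.002 -0.006 0 0 0 0.4; -0.34 0.002 -0.006 0 0 0 0.4; -0.37 0.002 -0.006 0 0 0 0.4; -0.37 0.002 -0.006 0 0 0 0.4; -0.37 0.002 0.08 0 0 0 0.4; -0.37 0.002 0.16 0 0 0 0.4; -0.37 0.002 0.2 0 0 0 0.4; -0.37 0.002 0.22 0 0 0 0.4; -0.37 0.002 0.22 0 0 0 0.4"
  grip_force: 10

```text
time_s: 8.95
eef_pos: [526.0, 101.2, 279.7]
ee_rot: [-0.0, 0.771, 0.637, -0.0]
force: [-0.2, -0.2, 0.2]
grip_width: 0.701
grip_force: 0.0
```

```bash
python3 look.py d; python3 -c "
from to import *
b=bar(.45);goal([[b[0],0,b[2]]])"
```

```text
world [526. 100. 234.] row [-0.001 -0.     0.117] [ 0.001 -0.    -0.   ]
t 9.05 at [526.1 100.9 280.6] F [-0.05 -0.28  0.1 ] w 0.701489938393207 0.0
```

View pics/d.png

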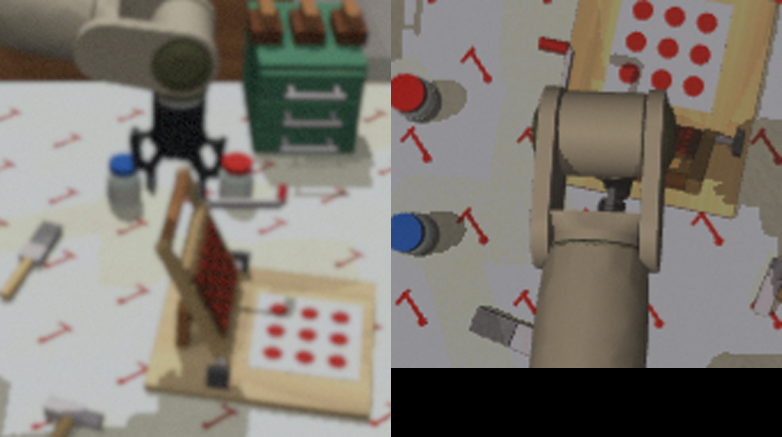

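The side crop shows the finger tips at (150,190) and (205,190), straddling the bar around column 174. I'll go down and close.

Emit:
jog_arm:
  series: "0 0 0.04 0 0 0 0.4; 0 0 0.08 0 0 0 0.4; 0 0 0.1 0 0 0 0.4; 0 0 0.117 0 0 0 0.4; 0 0 0.117 0 0 0 0.4; 0 0 0.117 0 0 0 0"

```text
time_s: 9.8
eef_pos: [526.0, 100.6, 233.6]
ee_rot: [0.0, 0.771, 0.637, 0.0]
force: [0.1, -0.5, 0.5]
grip_width: 0.508
grip_force: 0.0
```

Emit:
jog_arm:
  series: "0 0 0 0 0 0 -0.2; 0 0 0 0 0 0 -0.35; 0 0 0 0 0 0 -0.42; 0 0 0 0 0 0 -0.5; 0 0 0 0 0 0 -0.55; 0 0 0 0 0 0 -0.6; 0 0 0 0 0 0 -0.6; 0 0 0 0 0 0 -0.6"
  grip_force: 10

```text
time_s: 10.8
eef_pos: [525.8, 100.6, 233.2]
ee_rot: [0.0, 0.771, 0.637, 0.0]
force: [-3.2, -0.1, 3.4]
grip_width: 0.247
grip_force: 19.6
```

```bash
python3 look.py e; python3 -c "
from to import *
goal([bar(x) for x in(.45,.35,.25,.15,.05,0)])"
```

```text
world [526. 100. 234.] row [-0.     0.001 -0.001] [ 0. -0. -0.]
world [546.  97. 242.] row [-0.     0.05  -0.022] [ 0. -0. -0.]
world [566.  93. 248.] row [-0.     0.101 -0.038] [ 0. -0. -0.]
world [586.  89. 253.] row [-0.     0.154 -0.048] [ 0. -0. -0.]
world [607.  85. 255.] row [-0.     0.208 -0.054] [ 0. -0. -0.]
world [618.  83. 255.] row [-0.     0.234 -0.054] [ 0. -0. -0.]
t 10.9 at [525.8 100.6 233.2] F [-2.5   0.6   4.13] w 0.25096143837469825 19.60369974374771
```

View pics/e.png

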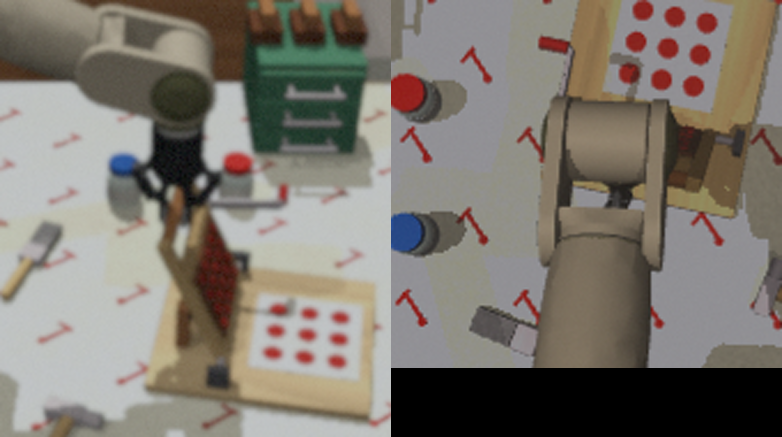

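The bar is between the pads, but the grip reads 19.6 N, which is higher than asked. I'll ease the commanded opening to just under the bar's width.

Emit:
jog_arm:
  series: "0 0 0 0 0 0 -0.52; 0 0 0 0 0 0 -0.52"
  grip_force: 10

```text
time_s: 11.15
eef_pos: [525.8, 100.6, 233.2]
ee_rot: [0.0, 0.771, 0.637, 0.0]
force: [-3.5, 0.4, 5.7]
grip_width: 0.249
grip_force: 19.7
```

Emit:
jog_arm:
  series: "0 0 0 0 0 0 -0.49; 0 0 0 0 0 0 -0.49"
  grip_force: 10

```text
time_s: 11.4
eef_pos: [525.9, 100.6, 233.1]
ee_rot: [0.0, 0.771, 0.637, 0.0]
force: [-3.9, 0.3, 4.2]
grip_width: 0.255
grip_force: 4.7
```

Emit:
jog_arm:
  series: "0 0 -0.005 0 0 0 -0.495; 0 0.005 -0.009 0 0 0 -0.495; 0 0.015 -0.013 0 0 0 -0.495; 0 0.025 -0.018 0 0 0 -0.495; 0 0.025 -0.018 0 0 0 -0.495"
  grip_force: 10

```text
time_s: 12.02
eef_pos: [536.0, 98.5, 240.3]
ee_rot: [0.0, 0.771, 0.637, 0.0]
force: [2.1, 0.7, -8.4]
grip_width: 0.256
grip_force: 6.4
```

Emit:
jog_arm:
  series: "0 0 0.004 0 0 0 -0.497; 0 0.01 0.0005 0 0 0 -0.497; 0 0.023 -0.0055 0 0 0 -0.497; 0 0.036 -0.01 0 0 0 -0.497; 0 0.048 -0.014 0 0 0 -0.497; 0 0.062 -0.018 0 0 0 -0.497; 0 0.074 -0.0215 0 0 0 -0.497; 0 0.074 -0.0215 0 0 0 -0.497; 0 0.074 -0.0215 0 0 0 -0.497"

```text
time_s: 13.15
eef_pos: [565.2, 92.8, 249.7]
ee_rot: [0.001, 0.771, 0.637, 0.0]
force: [-2.6, -2.4, 5.1]
grip_width: 0.255
grip_force: 8.5
```

Emit:
jog_arm:
  series: "0 0 -0.0025 0 0 0 -0.498; 0 0.013 -0.0055 0 0 0 -0.498; 0 0.026 -0.0085 0 0 0 -0.498; 0 0.04 -0.0115 0 0 0 -0.498; 0 0.053 -0.0135 0 0 0 -0.498; 0 0.067 -0.016 0 0 0 -0.498; 0 0.08 -0.018 0 0 0 -0.498; 0 0.08 -0.018 0 0 0 -0.498; 0 0.08 -0.018 0 0 0 -0.498"

```text
time_s: 14.28
eef_pos: [596.0, 86.7, 255.1]
ee_rot: [-0.0, 0.771, 0.637, -0.001]
force: [-0.7, -6.2, -7.7]
grip_width: 0.255
grip_force: 8.6
```

```bash
cat > ref.py <<'E'
# refit with current lean free: marks from both views
from to import *
from rig import capture,mark_of
import sys
S=capture("side");T=capture("top")
for l in("leg_peg","carrier_hinge","handle_bar"):
  for n,p in(("S",S),("T",T)):
    print(l,n,[(np.round(m["point"][::-1],1),round(m["confidence"],2)) for m in mark_of(l,p)[:2]])
for L in(.15,.1,.05,0): print(L,proj(S,stand(Q,peg(L,2.12,143))).round(1),proj(T,stand(Q,peg(L,2.12,143))).round(1))
s=sense();print(s["eef_pos"],s["force"],s["grip_force"])
for n,p,(a,b,x,y) in(("side",S,(100,250,280,430)),("top",T,(100,220,190,350))):
    cv2.imwrite(f"pics/{n}_{sys.argv[1]}.png",cv2.resize(p["img"][a:b,x:y,::-1],None,fx=4,fy=4,interpolation=cv2.INTER_CUBIC))
E
python3 ref.py 1
```

```text
leg_peg S [(array([393.6, 173.7]), 0.71)]
leg_peg T [(array([253.5, 120.3]), 0.58)]
carrier_hinge S [(array([356.6, 218. ]), 0.68)]
carrier_hinge T [(array([289.8, 164. ]), 0.86), (array([243.6, 257.8]), 0.2)]
handle_bar S [(array([360.3, 170.4]), 0.63)]
handle_bar T []
0.15 [[392.8 170.5]] [[253.6 118.9]]
0.1 [[394.2 171.8]] [[254.2 117.5]]
0.05 [[395.6 173.1]] [[254.8 116.3]]
0 [[396.9 174.5]] [[255.5 115.2]]
[595.97808882  86.683834   255.11989884] [-0.7441724  -6.20900735 -7.71372486] 8.56087937951088
```

View pics/side_1.png

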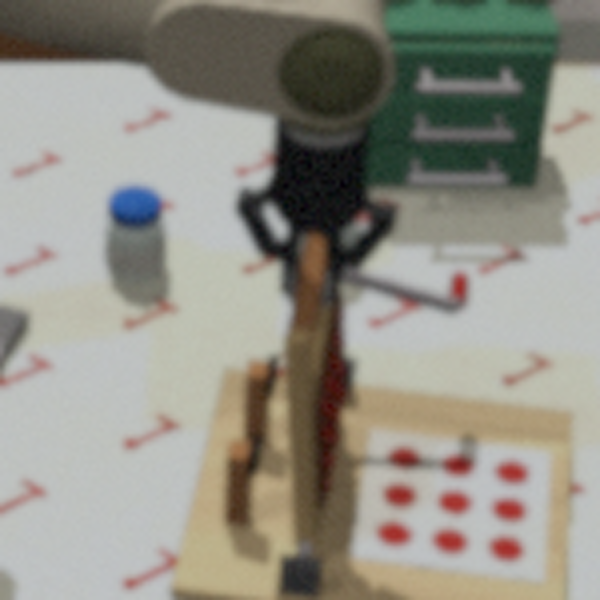

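The side crop shows the carrier almost upright, with its stile running from (305,540) to (315,240). The peg centroid at (459,288) in the crop is full-image (394.7,172), which gives a lean of about 0.1. I'll ease the sideways and vertical strain while finishing.

Emit:
jog_arm:
  series: "-0.002 0 0.0025 0 0 0 -0.498; -0.004 0.01 0.002 0 0 0 -0.498; -0.004 0.02 0.0015 0 0 0 -0.498; -0.004 0.03 0.001 0 0 0 -0.498; -0.005 0.04 0.0005 0 0 0 -0.498; -0.005 0.047 0.0005 0 0 0 -0.498; -0.006 0.052 0.0005 0 0 0 -0.498; -0.006 0.052 0.0005 0 0 0 -0.498; -0.006 0.052 0.0005 0 0 0 -0.498; -0.006 0.052 0.0005 0 0 0 -0.498"

```text
time_s: 15.92
eef_pos: [616.5, 82.3, 255.9]
ee_rot: [-0.001, 0.771, 0.637, 0.001]
force: [1.4, 8.2, -3.3]
grip_width: 0.255
grip_force: 8.9
```

```bash
python3 ref.py 2; python3 - <<'E'
from to import *
from rig import capture
for n,(u,v) in(("side",(396,173)),("top",(255,116))):
    p=capture(n);h=cv2.cvtColor(p["img"],cv2.COLOR_RGB2HSV); m=((h[...,0]<6)|(h[...,0]>174))&(h[...,1]>140)&(h[...,2]>70)
    w=m[v-8:v+9,u-10:u+11]; a,b=np.nonzero(w); print(n,len(a),b.mean()+u-10,a.mean()+v-8)
p=capture("side")
for y in(-100,100):
  print("vertical plane",y,[proj(p,stand(Q,[x,y,z])).round(1).tolist() for x,z in((0,40),(0,267),(-10,267))])
E
```

```text
leg_peg S [(array([399. , 172.5]), 0.55)]
leg_peg T [(array([257.9, 114. ]), 0.48)]
carrier_hinge S [(array([357. , 217.7]), 0.55)]
carrier_hinge T [(array([292.8, 163.1]), 0.83), (array([194.8, 155.8]), 0.37)]
handle_bar S [(array([364.9, 168.6]), 0.51)]
handle_bar T []
0.15 [[392.8 170.5]] [[253.6 118.9]]
0.1 [[394.2 171.8]] [[254.2 117.5]]
0.05 [[395.6 173.1]] [[254.8 116.3]]
0 [[396.9 174.5]] [[255.5 115.2]]
[616.45770166  82.27926424 255.9168076 ] [ 1.97189154  8.87282194 -3.98891534] 8.911614418029785
side 5 396.8 173.6
top 36 251.66666666666669 113.22222222222223
vertical plane -100 [[[356.3, 237.3]], [[360.5, 186.8]], [[357.3, 186.5]]]
vertical plane 100 [[[362.7, 199.7]], [[367.0, 150.4]], [[364.1, 150.0]]]
```

View pics/side_2.png

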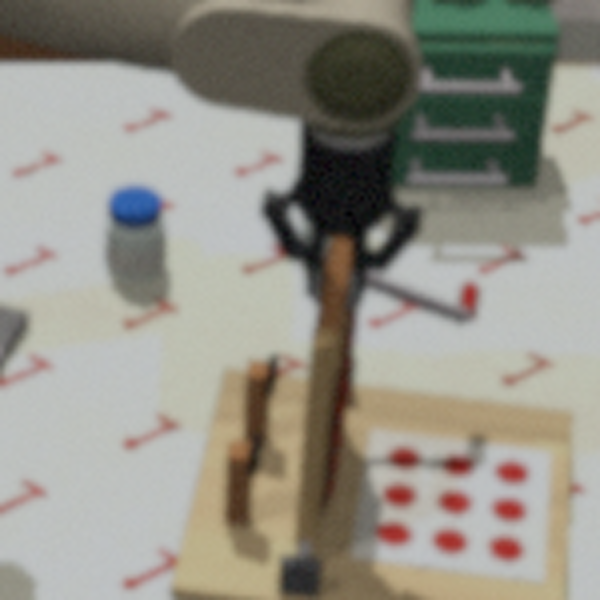

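The side crop shows the carrier upright in the grip: the stile runs (308,540) to (330,335), which matches the projected vertical within about 1 px. The leg is still down. I'll relax the sideways strain, ease back about 1 mm and let it settle.

Emit:
jog_arm:
  series: "0.0015 -0.001 0.0005 0 0 0 -0.499; 0.0035 -0.003 0.001 0 0 0 -0.499; 0.0035 -0.003 0.001 0 0 0 -0.499; 0.0035 -0.003 0.001 0 0 0 -0.499; 0.0035 -0.003 0.001 0 0 0 -0.499; 0.0035 -0.003 0.001 0 0 0 -0.499"

```text
time_s: 17.23
eef_pos: [615.4, 82.6, 255.9]
ee_rot: [0.0, 0.771, 0.637, 0.001]
force: [1.8, 4.4, 1.2]
grip_width: 0.251
grip_force: 9.7
```

```bash
python3 -c "
from rig import *
s=sense();print(s['force'],s['grip_force'],abs(s['dq']).max());print(finish_job())"
```

```text
[1.79329926 4.38061446 1.19304258] 9.671824425458908 0.0013168713864771856
the job is handed in; nothing more can be done
None
```

The job is handed in: the kick leg is fully down on the print side and the carrier is held upright by the bar (lean about 0.01 rad by my estimate) with a 9.7 N grip, which briefly read 19.7 N on first closing, just under the 20 N limit.

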